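Set and lock the stabiliser leg of a pizza-counter warming lamp

TASK

Swing the warming lamp's arm well to one side (about 60 degrees, either way), clear of the stand's stabiliser leg. Then pull the spring-loaded leg out until its T-shaped foot stands over the paper strip on the counter, hold it there and only then squeeze the cam lever fully shut against the leg. Finish while still holding leg and lever squeezed together with the foot over the strip, the lamp still aside and the other things on the counter left standing where they were.

Things in the scene. Friction and masses are not known exactly. Their poses are not given: they have to be found in the camera images.
- stand: Warming-lamp stand fixed to the counter: steel base plate 160 x 160 x 20 with a post (22 across, standing on the leg guide) up to z = 226. Origin on the counter under the post's axis; its -x axis points along the leg, z up. A leg guide 36 wide (y -18 to 18), top at z = 56, lies on the base along x; the base's front edge is at x = -80. Lengths in mm.
- guide_end (a point): Middle of the guide's open end, where the leg comes out: x = -110, y = 0 in the stand's frame, z = 40. Lengths in mm.
- lamp_arm (a joint): Hinge of the lamp arm about the post's axis, rad, -1.5 to 1.5. 0: the arm lies right over the leg; positive is anticlockwise seen from above, its end going to the stand's -y side. Stiff (0.12 N m): it stays where it is left. The arm is a bar 16 thick at z = 238. Lengths in mm.
- lamp_knob (a point): Centre of the top face of the upright steel knob at the end of the lamp arm, 200 from the post's axis: 18 across, standing free from z = 246 to this point at z = 294. The lamp's conical steel shade, 104 across at its lower rim (z = 172), hangs under it. Lengths in mm.
- leg: The sliding leg: a dark steel bar 18 x 18 (z 30 to 48) that slides out of the guide along the stand's -x by up to 65, with a T-foot at its outer end. A spring of 5 to 8 N draws it back in unless held. Two open fingers straddling the bar between guide and foot can draw it out by pushing on the foot's inner face. Origin on the counter under the foot's middle. In mm.
- foot (a point): Top middle of the T-foot, z = 30. The foot is a crossbar 14 thick (x), 110 wide (y), z 4 to 30, so its inner face is 7 from this point towards the post. At the start that face is 32 from the guide's end. Lengths in mm.
- lever (a joint): Cam lever beside the leg on the stand's +y side, rad: 0 fully shut (lying along the leg, 2 from it), opens outwards up to 0.6, starts about 0.3 to 0.5, stays where left (0.05 N m, about 1 N at its end). Shut, lever and leg bar together are 28 wide (y -9 to 19 in the stand's frame); pinching both between the fingers shuts it. Lengths in mm.
- lever_tip (a point): Middle of the lever near its free end, z = 40.5. The lever is a flat steel bar 8 thick, 18 high (z 31.5 to 49.5), passing over the foot's crossbar, 72 from its vertical hinge (x = -111, y = 15 in the stand's frame) to this point. Lengths in mm.
- mark: The length mark: a flat paper strip on the counter, 14 wide (its x), 200 long (its y), 1 thick, lying across under the leg, parallel to the foot. Origin at its centre; axes parallel to the stand's. Lengths in mm.
- sauce_bottle: Bystander, loose: white squeeze bottle with a pointed nozzle, 54 across, 145 tall, standing about 190 to the +y side of the stand; origin under its centre. In mm.
- pepper_mill: Bystander, loose: dark wooden pepper mill, 52 across, 155 tall, standing about 200 to the -y side of the stand; origin under its centre. In mm.
- dip_cup: Bystander, loose: small white bowl, 70 across, 40 tall, near the +y side of the leg; origin under its centre. In mm.
- tumbler: Bystander, loose: black tumbler, 76 across, 170 tall, at the left; origin under its centre. In mm.
- spice_jar: Bystander, loose: jar, 50 across, 90 tall, at the right; origin under its centre. In mm.
- cutter: Bystander, loose: pizza wheel lying flat on the wooden board at the left, 230 long; origin near its middle. In mm.

How it is judged (in metres and radians):
On the way, in this order (a step that is already met when the one before it is completed fails the run):
1. the lamp arm is swung aside ((value of joint lamp_arm above 0.85 rad or value of joint lamp_arm below -0.85 rad)), for 0.2 s.
2. the fingers hold the foot over the strip, the lever still open (x of foot in the frame of mark between -0.005 and 0.005 m and value of joint lever above 0.12 rad and contact force between the fingers and leg above 1.5 N and (value of joint lamp_arm above 0.85 rad or value of joint lamp_arm below -0.85 rad)), for 0.2 s.
At the end, for the whole second after the job is handed in: Held by the fingers: foot within 5 mm of the strip's centre line, lever within 0.06 rad of shut, at least 2 N of finger force on the leg and on the lever; lamp arm at least 0.85 rad to one side; the six loose things within 30 mm of where they stood (x of foot in the frame of mark between -0.005 and 0.005 m and value of joint lever below 0.06 rad and contact force between the fingers and leg above 2 N and contact force between the fingers and lever above 2 N and (value of joint lamp_arm above 0.85 rad or value of joint lamp_arm below -0.85 rad) and distance of each of sauce_bottle, pepper_mill, dip_cup, tumbler, spice_jar, cutter from where it was at the start of the episode below 0.03 m); the arm keeps its last pose, push and grip.
It fails at once if the lever is shut while the foot is off the strip (value of joint lever below 0.06 rad and not (x of foot in the frame of mark between -0.01 and 0.01 m)).
It fails at once if a bystander is knocked over (angle between any of sauce_bottle, pepper_mill, dip_cup, tumbler, spice_jar, cutter's own z axis and vertical above 0.5 rad).
It also fails if it takes over 64 s, if anything falls off the work surface, if the arm or the gripper's body presses on something with over 40 N, if the wrist force passes 120 N, or if a joint passes its speed limit or range.

ROBOT

A 6-joint arm with a two-finger parallel gripper is mounted at the origin on the work surface. World frame = base frame: x ahead of the robot, y to its left, z up, the work surface at z = 0. Lengths are in m, angles in degrees, forces in N, time in s.
With the tool pointing down it reaches from about 0.4 to 0.825 m from the base axis. Payload 7 kg.
Tool frame: the origin (TCP) lies on the front face of the gripper's body, between the roots of the fingers; the fingertips stand 66 mm ahead of it and the grasp point (between the pads) lies 47 mm ahead of it; z points along the fingers, y is the line along which they close (so a half turn about z gives the same grasp; the last joint's range is limited). The gripper opens to 88 mm and grips with 3 to 60 N. Pads are 19 mm wide; open, the fingers measure 130 mm over their backs; the gripper's body (78 mm by 193 mm) begins 47 mm behind the grasp point.
Start: joints at [83.085, 20.546, 0.682, 0, -70.136, -16.507], TCP at [0.268, 0.619, 0.292] pointing down, gripper open.
Joint ranges: [-176.03, 176.03], [-82.01, 121.73], [-58.28, 71.71], [-173.87, 95.51], [-174.79, -0.11], [-173.66, 173.66]. Speed limits (degrees/s): [136.94, 136.94, 172.46, 180, 180, 180].

INTERFACE

Orientations are given as [roll, pitch, yaw] about the fixed x, y, z axes, in that order (R = Rz(yaw) Ry(pitch) Rx(roll)).
In Python, from plant import ctrl gives the robot as it stands.
- The arm moves only by the tool send_rows, never from a script. Its argument "deltas" is a list of rows, each a list of 2 entries, a list of its own where there are three numbers: the shift along the tool's x, y, z each as a share of 800 mm, from -1 to 1, then the turn about the tool's z as a share of 90 degrees, from -1 to 1. A call has exactly 5 rows; each row is the pose to reach, as a shift and turn from the pose commanded when the call began, along the tool's axes at that moment; what a row does not reach only later rows make up. A row lasts 1/12 s, in which the tool goes at most 41.7 mm and 7.16 degrees, less where a joint would pass 70% of its speed; a pose out of reach is approached as far as the arm can. A call with a number of a shift or a turn outside -1 to 1 is refused whole. A call with a gripper value outside its range is refused whole. "gripper" is the opening, from 0 (shut) to 1 (fully open), set as the call begins (left out, the last holds). The fingers move at their own pace and stop on an object; the grip force is fixed at half the most. Time passes only in rows, so rows that repeat a pose let the fingers close, or fill a call up. It gives the time, the measured TCP pose, the force, the opening and the grip force at its end, in the units of the state.
- ctrl.get_obs(): the state, without advancing time (a new reading comes with each control period).
- ctrl.snapshot(name): name is "side" or "top" or "wrist"; returns a dict with "color" (400x640x3 uint8, red, green, blue), "vertical_fov" (degrees; the focal length in pixels is half the picture's height over the tangent of half this angle, whatever the lens; pixels are square), "cx", "cy" (the principal point, pixels), "k1" (the pictures are not rectified: a ray, as slopes to the right and down, at radius r is drawn at 1 + k1 r^2 times it, then the intrinsics apply), "rvec" (rotation vector, rad) and "tvec" (3), from world to camera coordinates, as OpenCV has them. Camera axes: x right, y down, z forward; pixel columns grow to the right and rows downward; lengths in m; the calibration is good to about 2 mm. A picture is of the moment at which its call begins. There is no depth.
- ctrl.close_job(): hands the job in; it is judged then, once.
Trained networks look in a picture, given as the dict that the camera call returned (one of the last four; its "shot" number tells which), for a name from the list of things; names that differ only in an ending like _2 or _b are one class to them, and where a whole thing is asked for, a point or a joint stands for the part that bears it (a point fixed in the world has none). Each returns a list of dicts, best first, with "conf" (0 to 1); they miss things now and then, are a little off and sometimes report something else, mostly with a low value. They report only what shows in the picture. A call takes as long as a camera call.
- ctrl.boxes_of(picture, thing): "xy" ([column, row] as shares, 0 to 1, of the picture: columns of its width, rows of its height, amid what is visible of it).
- ctrl.cut_out(picture, thing): "pixels" (400x640 bool, what is visible of it) and "xy" ([column, row] as shares, 0 to 1, of the picture: columns of its width, rows of its height, amid what is visible of it).
The state is a dict: "clock": time; "joint_pos": joint angles; "qvel": joint speeds; "tau": joint torques, N m; "tool_pos": TCP position; "orientation": TCP orientation; "force": force on the tool from outside, world axes, zero at the start; "moment": the same for the moment, N m; "opening": finger opening in m; "gripper_force": force on a finger pad.
Only numpy, scipy, OpenCV 4.12 (cv2) and the standard library are available. Lean on these libraries where they do the work, as an engineer would, in place of code of your own. Each camera call takes 0.05 s, during which the arm holds its last target. There are 200 camera calls.

## Working session

There is one attempt and no reset: what is moved stays moved. The work goes in short steps, Python scripts to look and compute and a tool call to move; the robot and the scene stay as the last step left them, time stands still between calls to the robot, and variables do not carry over. Pictures are saved under pics/ and viewed, at most 10 in all, crops included, and the job is handed in when it is done.

Besides the shell and the picture viewer there is one more tool, called after "Request:" as a command line: name --argument value ..., lists and objects as JSON in quotes. send_rows: Moves the arm, as the interface text tells. Shift numbers are shares of 800 mm and turn numbers shares of 90 degrees, none past 1 either way. Its arguments: {"type":"object","properties":{"deltas":{"type":"array","items":{"type":"array"}},"gripper":{"type":"number"}},"required":["deltas"]}

```bash
mkdir -p pics; cat > h.py <<'E'
import numpy as np, cv2, pickle
from plant import ctrl
def K(s):
    f=200/np.tan(np.radians(s["vertical_fov"])/2); return f
def ray(s,px):
    f=K(s); d=(np.array(px,float)-[s["cx"],s["cy"]])/f
    u=d.copy()
    for _ in range(20): u=d/(1+s["k1"]*(u@u))
    R=cv2.Rodrigues(np.array(s["rvec"],float))[0]; t=np.array(s["tvec"],float).ravel()
    c=-R.T@t; v=R.T@np.array([u[0],u[1],1]); return c,v/np.linalg.norm(v)
def atz(s,px,z):
    c,v=ray(s,px); return c+v*(z-c[2])/v[2]
def tri(obs):
    A=np.zeros((3,3));b=np.zeros(3)
    for s,p in obs:
        c,v=ray(s,p);M=np.eye(3)-np.outer(v,v);A+=M;b+=M@c
    x=np.linalg.solve(A,b); return x,[np.linalg.norm((np.eye(3)-np.outer(v,v))@(x-c)) for c,v in (ray(*o) for o in obs)]
def proj(s,X):
    R=cv2.Rodrigues(np.array(s["rvec"],float))[0]; p=R@np.array(X,float)+np.ravel(s["tvec"]); u=p[:2]/p[2]
    return u*(1+s["k1"]*(u@u))*K(s)+[s["cx"],s["cy"]]
def save(s,n): cv2.imwrite(f"pics/{n}.png",s["color"][:,:,::-1])
E
python3 - <<'E'
from h import *
np.set_printoptions(precision=3,suppress=True)
S={n:ctrl.snapshot(n) for n in("top","side","wrist")}
for n,s in S.items():
    save(s,n+"0"); print(n,s["vertical_fov"],s["k1"],"cam",ray(s,(320,200)))
    for t in "stand guide_end lamp_knob foot lever_tip mark leg sauce_bottle pepper_mill dip_cup tumbler spice_jar cutter".split():
        r=ctrl.boxes_of(s,t)
        print(" ",t,[(round(q["conf"],2),np.round(np.array(q["xy"])*[640,400],1).tolist()) for q in r[:2]])
o=ctrl.get_obs(); print(o["clock"],o["tool_pos"],o["orientation"])
E
```

```text
top 44.543320357186666 -0.12075180692040684 cam (array([0.311, 0.056, 2.015]), array([ 0.119,  0.011, -0.993]))
  stand [(0.92, [343.7, 175.6])]
  guide_end [(0.62, [342.8, 173.2]), (0.37, [337.0, 199.8])]
  lamp_knob [(0.81, [341.8, 202.3])]
  foot []
  lever_tip [(0.45, [337.7, 201.1])]
  mark [(0.41, [362.3, 205.6])]
  leg [(0.38, [355.1, 195.4])]
  sauce_bottle []
  pepper_mill []
  dip_cup [(0.54, [293.9, 200.5])]
  tumbler [(0.74, [236.5, 183.1])]
  spice_jar [(0.63, [441.5, 187.4])]
  cutter [(0.57, [198.9, 242.1])]
side 47.839544462044124 0.039599109104803465 cam (array([ 0.971, -0.685,  1.273]), array([-0.315,  0.537, -0.782]))
  stand [(0.75, [340.6, 263.1]), (0.43, [388.3, 162.7])]
  guide_end [(0.91, [338.6, 262.1])]
  lamp_knob [(0.56, [307.7, 210.8]), (0.47, [314.9, 254.3])]
  foot [(0.68, [315.0, 257.1]), (0.48, [341.9, 206.2])]
  lever_tip [(0.59, [318.4, 242.7])]
  mark [(0.75, [295.8, 252.4]), (0.32, [308.1, 213.4])]
  leg [(0.74, [315.7, 260.3])]
  sauce_bottle [(0.86, [382.8, 227.0])]
  pepper_mill [(0.72, [308.2, 320.2])]
  dip_cup [(0.51, [340.2, 207.6])]
  tumbler [(0.56, [387.2, 160.7])]
  spice_jar [(0.7, [249.2, 364.1])]
  cutter [(0.91, [356.8, 126.3]), (0.19, [299.0, 249.9])]
wrist 59.44128769558898 -0.02010687479847203 cam (array([0.331, 0.593, 0.383]), array([-0.222,  0.101, -0.97 ]))
  stand []
  guide_end []
  lamp_knob []
  foot []
  lever_tip []
  mark []
  leg []
  sauce_bottle [(0.7, [309.0, 38.3])]
  pepper_mill []
  dip_cup []
  tumbler []
  spice_jar []
  cutter [(0.55, [310.6, 38.2])]
2.1 [0.268 0.619 0.292] [179.999   0.001 -23.42 ]
```

```bash
python3 -c "
import cv2,numpy as np
a=[cv2.imread(f'pics/{n}0.png') for n in('top','side')]
cv2.imwrite('pics/both.png',cv2.resize(np.vstack(a),(480,600)))"
```

```text
(no output)
```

View pics/top0.png

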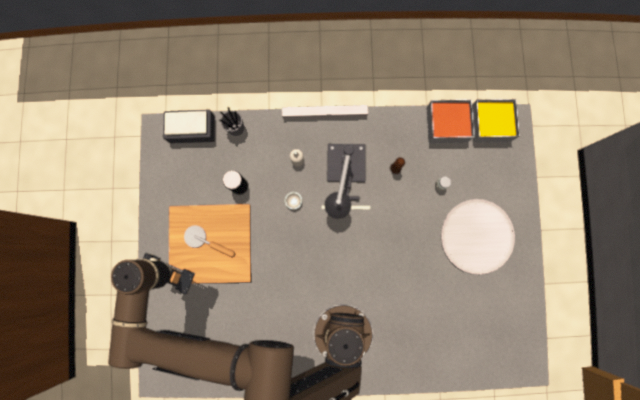

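View pics/side0.png

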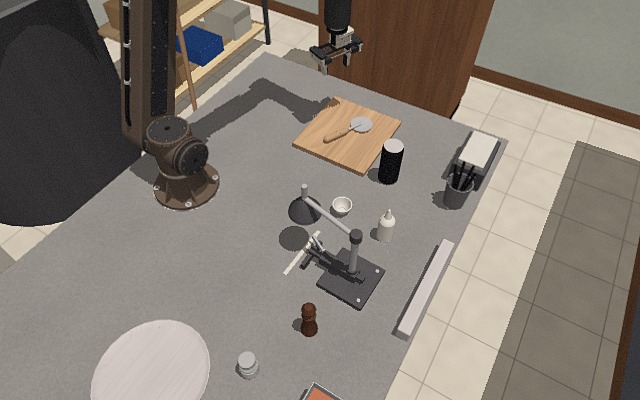

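The top view shows the stand plate at about (346,162), the lamp shade at (338,205), and the strip's right end at (368,207). In the side view the knob top is at (304,187), the post top at (355,236) and the leg/foot near (315,245). I'll enlarge both for exact points.

```bash
python3 -c "
import cv2,numpy as np
a=cv2.imread('pics/top0.png')[135:225,280:410]; b=cv2.imread('pics/side0.png')[175:315,265:405]
a=cv2.resize(a,None,fx=3,fy=3,interpolation=2); b=cv2.resize(b,None,fx=3,fy=3,interpolation=2)
c=np.zeros((420,810,3),np.uint8); c[:270,:390]=a; c[:,390:]=b
cv2.imwrite('pics/crop1.png',c[:,:800])"
```

```text
(no output)
```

View pics/crop1.png

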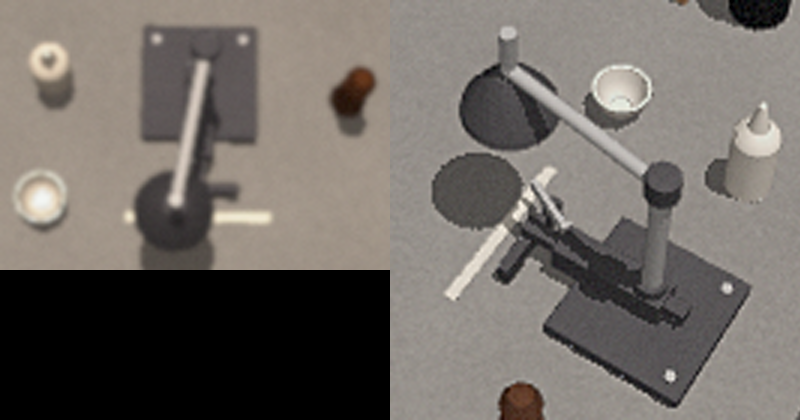

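```bash
python3 - <<'E'
from h import *
np.set_printoptions(precision=4,suppress=True)
t=ctrl.snapshot("top"); s=ctrl.snapshot("side")
T=lambda c,r:(280+c/3,135+r/3); D=lambda c,r:(265+(c-390)/3,175+r/3)
print("knob",tri([(t,T(176,206)),(s,D(509,31))])); print("post",tri([(t,T(206,44)),(s,D(663,170))]))
C=[atz(t,T(*p),.02)[:2] for p in((142,27),(257,27),(257,141),(141,141))]; print("plate top",np.array(C),np.mean(C,0))
print("plate side",[atz(s,D(*p),.02)[:2] for p in((625,218),(749,287),(675,402),(547,325))])
print("strip top",[atz(t,T(*p),.001)[:2] for p in((126,217),(271,217))], "side",[atz(s,D(*p),.001)[:2] for p in((549,170),(452,297))])
print("foot end top",atz(t,T(237,191),.03)," side",atz(s,D(503,272),.03))
for n,z in(("dip_cup",.02),("sauce_bottle",.07),("pepper_mill",.08),("tumbler",.09),("spice_jar",.045)):
    for q in (t,s):
        r=ctrl.boxes_of(q,n)
        if r: print(n,r[0]["conf"],atz(q,np.array(r[0]["xy"])*[640,400],z)[:2])
E
```

```text
knob (array([0.5063, 0.0116, 0.2891]), [np.float64(0.004791454120038665), np.float64(0.004791454120038639)])
post (array([ 0.7039, -0.0346,  0.2621]), [np.float64(0.00033606146505924146), np.float64(0.00033606146505912453)])
plate top [[ 0.7844  0.0411]
 [ 0.7802 -0.1191]
 [ 0.6195 -0.113 ]
 [ 0.6237  0.0469]] [ 0.702 -0.036]
plate side [array([0.6342, 0.0439]), array([0.7875, 0.0361]), array([ 0.7807, -0.119 ]), array([ 0.6281, -0.1115])]
strip top [array([0.521 , 0.0704]), array([ 0.5156, -0.1301])] side [array([0.5237, 0.0668]), array([ 0.5192, -0.1262])]
foot end top [ 0.5496 -0.0823  0.03  ]  side [ 0.5592 -0.0866  0.03  ]
dip_cup 0.6 [0.5611 0.1858]
dip_cup 0.7 [0.5421 0.1946]
sauce_bottle 0.63 [0.717  0.1674]
sauce_bottle 0.83 [0.7285 0.1503]
pepper_mill 0.68 [ 0.6748 -0.2436]
pepper_mill 0.6 [ 0.674  -0.2536]
tumbler 0.76 [0.6028 0.3993]
tumbler 0.87 [0.6188 0.4086]
spice_jar 0.66 [ 0.6017 -0.4255]
spice_jar 0.87 [ 0.6027 -0.4268]
```

The enlarged crop shows the knob at crop (176,206)/(509,31), the post cap at (206,44)/(663,170), and the foot's -y end at (237,191). The stand is at about (0.704,-0.036) with yaw about -1.8°. The arm leans about 11° to +y, so I'll swing it further that way.

Request:
send_rows --deltas '[[[0.024,0.024,-0.032],0],[[0.048,0.048,-0.064],0],[[0.072,0.072,-0.096],0],[[0.096,0.096,-0.128],0],[[0.12,0.12,-0.16],0]]' --gripper 1

```text
clock: 3.12
tool_pos: [0.3185, 0.4918, 0.4215]
orientation: [-180.0, -0.0, -23.4]
force: [0.1, 0.2, 0.1]
opening: 0.0876
gripper_force: 0.0
```

Request:
send_rows --deltas '[[[0.036,0.036,0],0],[[0.072,0.072,0],0],[[0.108,0.108,0],0],[[0.144,0.144,0],0],[[0.18,0.18,0],0]]'

```text
clock: 3.53
tool_pos: [0.3933, 0.3017, 0.4206]
orientation: [-179.9, -0.0, -23.4]
force: [1.4, 0.4, 0.6]
opening: 0.0876
gripper_force: 0.0
```

Request:
send_rows --deltas '[[[0.036,0.036,0],0],[[0.072,0.072,0],0],[[0.108,0.108,0],0],[[0.144,0.144,0],0],[[0.18,0.18,0],0]]'

```text
clock: 3.95
tool_pos: [0.4681, 0.1123, 0.4207]
orientation: [-179.9, -0.0, -23.4]
force: [0.6, -0.3, 0.1]
opening: 0.0871
gripper_force: 0.0
```

Request:
send_rows --deltas '[[[0.025,0.025,0],-0.03],[[0.05,0.05,0],-0.06],[[0.075,0.075,0],-0.11],[[0.095,0.098,0],-0.11],[[0.095,0.098,0],-0.11]]'

```text
clock: 4.37
tool_pos: [0.5073, 0.0092, 0.42]
orientation: [179.9, 0.0, -13.7]
force: [1.0, 0.6, 0.2]
opening: 0.0876
gripper_force: 0.0
```

```bash
cat >> h.py <<'E'
def rows(p=None,yaw=None):
    "total shift/turn shares from the measured pose to a world pose"
    o=ctrl.get_obs(); y=np.radians(o["orientation"][2]); q=np.array(o["tool_pos"])
    d=(np.array(q if p is None else p)-q); c,s=np.cos(y),np.sin(y)
    tn=0 if yaw is None else -((yaw-o["orientation"][2]+180)%360-180)/90
    return np.round([(c*d[0]+s*d[1])/.8,(s*d[0]-c*d[1])/.8,-d[2]/.8,tn],4)
E
python3 - <<'E'
from h import *
np.set_printoptions(precision=4,suppress=True)
o=ctrl.get_obs(); print(o["clock"],o["tool_pos"],o["orientation"],o["joint_pos"])
w=ctrl.snapshot("wrist"); save(w,"w1")
print(proj(w,(.506,.0116,.29)), [(q["conf"],np.array(q["xy"])*[640,400]) for q in ctrl.boxes_of(w,"lamp_knob")])
print(rows((.506,.0116,.322),-13))
E
```

```text
4.3667 [0.5073 0.0092 0.42  ] [179.949    0.0042 -13.6648] [ 23.2702   1.0686  -7.3585   0.0387 -81.6069  53.0594]
[319.5495 220.5686] [(0.91, array([318.976, 167.8  ]))]
[-0.0009 -0.0001  0.1226 -0.0074]
```

View pics/w1.png

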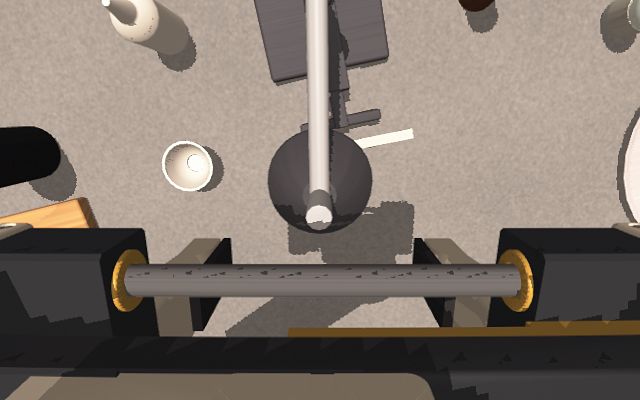

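The knob top shows at (319,216), as predicted (319.5,220.6), and it sits centred between the fingers. Next I descend, narrow the fingers and swing.

Request:
send_rows --deltas '[[[0,0,0.04],0],[[0,0,0.08],0],[[0,0,0.11],0],[[0,0,0.122],0],[[0,0,0.122],0]]'

```text
clock: 4.88
tool_pos: [0.5056, 0.0127, 0.3207]
orientation: [179.9, 0.2, -13.5]
force: [-0.5, -0.2, 0.8]
opening: 0.0876
gripper_force: 0.0
```

Request:
send_rows --deltas '[[[0,0,0],0],[[0,0,0],0],[[0,0,0],0],[[0,0,0],0],[[0,0,0],0]]' --gripper 0.35

```text
clock: 5.3
tool_pos: [0.5069, 0.0123, 0.3234]
orientation: [-180.0, -0.1, -13.5]
force: [-0.2, 0.0, -0.1]
opening: 0.0599
gripper_force: 0.0
```

Request:
send_rows --deltas '[[[0.0014,-0.026,0],0.067],[[0.0055,-0.052,0],0.133],[[0.0122,-0.077,0],0.2],[[0.0216,-0.102,0],0.267],[[0.0335,-0.125,0],0.333]]'

```text
clock: 5.72
tool_pos: [0.5562, 0.104, 0.3231]
orientation: [-180.0, -0.0, -43.8]
force: [-0.4, -1.2, 0.0]
opening: 0.0322
gripper_force: 0.4
```

Request:
send_rows --deltas '[[[0.0014,-0.026,0],0.067],[[0.0055,-0.052,0],0.133],[[0.0122,-0.077,0],0.2],[[0.0216,-0.102,0],0.267],[[0.0335,-0.125,0],0.333]]'

```text
clock: 6.13
tool_pos: [0.645, 0.1582, 0.3228]
orientation: [180.0, 0.0, -73.7]
force: [-0.1, -0.2, 1.4]
opening: 0.0307
gripper_force: 0.5
```

```bash
python3 - <<'E'
from h import *
np.set_printoptions(precision=4,suppress=True)
o=ctrl.get_obs(); print(o["clock"],o["tool_pos"],o["orientation"],o["joint_pos"])
t=ctrl.snapshot("top")
r=ctrl.boxes_of(t,"lamp_knob");print([(q["conf"],np.array(q["xy"])*[640,400]) for q in r])
cv2.imwrite("pics/t2.png",cv2.resize(t["color"][120:240,260:460,::-1],None,fx=4,fy=4,interpolation=2))
E
```

```text
6.1333 [0.645  0.1582 0.3228] [179.9935   0.0107 -73.7321] [ 30.5575  18.6075   1.8448  -0.0125 -73.2409 -14.286 ]
[(0.87, array([332.224, 157.48 ]))]
```

View pics/t2.png

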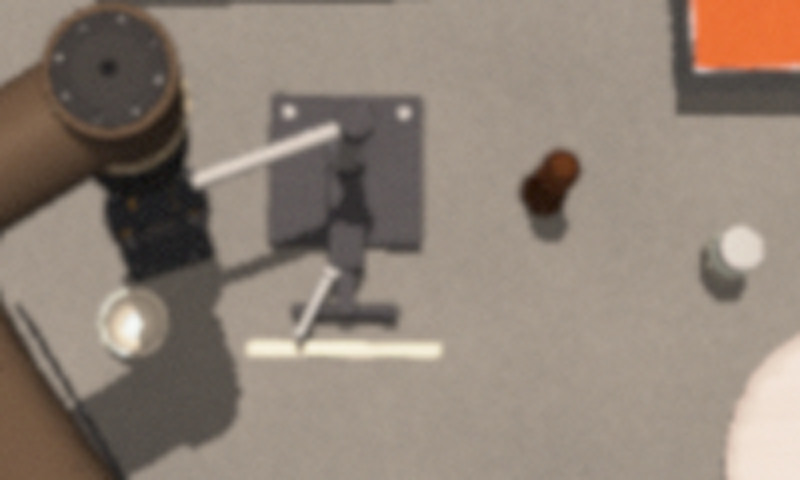

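The lamp arm now points left, about 70° aside. The bare leg and its foot at crop (346,314), the open lever from (335,270) to (298,340) and the strip at row 349 all show clearly. I'll lift off and go to a viewing pose.

Request:
send_rows --deltas '[[[0,0,-0.025],0],[[0,0,-0.05],0],[[0,0,-0.08],0],[[0,0,-0.1],0],[[0,0,-0.1],0]]'

```text
clock: 6.65
tool_pos: [0.6451, 0.1571, 0.4074]
orientation: [-179.6, 0.0, -73.4]
force: [-0.6, -0.6, 0.2]
opening: 0.031
gripper_force: 0.0
```

Request:
send_rows --deltas '[[[0.03,0.041,0],-0.078],[[0.06,0.082,0],-0.156],[[0.09,0.123,0],-0.234],[[0.12,0.164,0],-0.312],[[0.15,0.206,0],-0.39]]'

```text
clock: 7.07
tool_pos: [0.5187, -0.0061, 0.4022]
orientation: [180.0, 0.0, -37.9]
force: [1.0, -1.5, 0.8]
opening: 0.0309
gripper_force: 0.0
```

```bash
python3 - <<'E'
from h import *
np.set_printoptions(precision=4,suppress=True)
print(rows((.49,-.03,.27),-2))
t=ctrl.snapshot("top")
T=lambda c,r:(260+c/4,120+r/4)
print("foot ends",[atz(t,T(*p),.03)[:2] for p in((295,313),(397,316))],"strip",[atz(t,T(*p),.001)[:2] for p in((245,349),(442,350))],"lever",[atz(t,T(*p),.0495)[:2] for p in((335,270),(298,340))])
E
```

```text
[-0.0099  0.0457  0.1653 -0.3993]
foot ends [array([0.5541, 0.0211]), array([ 0.5482, -0.0833])] strip [array([0.5215, 0.0735]), array([ 0.5149, -0.1308])] lever [array([ 0.5946, -0.0205]), array([0.5241, 0.0192])]
```

Request:
send_rows --deltas '[[[-0.002,0.009,0.033],-0.08],[[-0.004,0.018,0.066],-0.16],[[-0.006,0.027,0.1],-0.24],[[-0.008,0.036,0.13],-0.32],[[-0.01,0.046,0.165],-0.4]]' --gripper 1

```text
clock: 7.53
tool_pos: [0.4909, -0.029, 0.2701]
orientation: [-180.0, -0.1, -2.2]
force: [0.7, -0.0, 0.0]
opening: 0.0585
gripper_force: 0.0
```

```bash
python3 - <<'E'
from h import *
np.set_printoptions(precision=4,suppress=True)
w=ctrl.snapshot("wrist"); save(w,"w3"); pickle.dump(w,open("w3.p","wb"))
o=ctrl.get_obs(); print(o["clock"],o["tool_pos"],o["orientation"],o["joint_pos"])
for n,X in dict(foot=(.552,-.031,.03),guide=(.594,-.0325,.048),strip=(.5185,-.029,.001)).items(): print(n,proj(w,X))
for n in("foot","lever_tip","mark","guide_end"):
    print(n,[(q["conf"],np.array(q["xy"])*[640,400]) for q in ctrl.boxes_of(w,n)][:2])
E
```

```text
7.5833 [ 0.487  -0.0298  0.2641] [179.9888   0.4283  -1.6938] [ 19.5481   4.218  -24.353   -0.1642 -61.8324  68.8361]
foot [322.4274 120.0579]
guide [322.4078  69.5652]
strip [321.6437 152.9557]
foot [(0.94, array([316.608, 109.8  ]))]
lever_tip [(0.71, array([284.992, 104.92 ]))]
mark [(0.87, array([318.016, 151.2  ]))]
guide_end [(0.81, array([311.808,  34.88 ])), (0.36, array([320.128, 115.4  ]))]
```

View pics/w3.png

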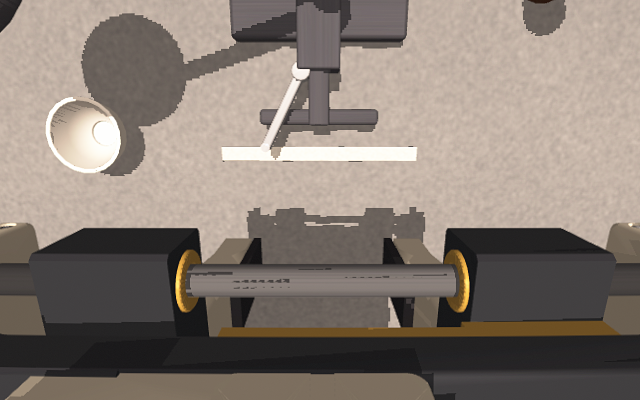

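The wrist view shows the foot spanning (260–378, 109–125), the bar at column 319, the guide end at row 69, the lever from (300,70) to (266,150) and the strip at (221–417, 147–161).

```bash
python3 - <<'E'
from h import *
np.set_printoptions(precision=4,suppress=True)
w=pickle.load(open("w3.p","rb")); t=ctrl.snapshot("top")
A=lambda c,r,z:atz(w,(c,r),z)[:2]
print("foot L,mid,R",A(260,117,.03),A(319,117,.03),A(378,117,.03))
print("strip L,mid,R",A(221,154,.001),A(319,154,.001),A(417,154,.001))
print("bar edges",A(309,95,.048),A(329,95,.048),"guide end edges",A(297,69,.056),A(341,69,.056))
print("lever",A(302,72,.0495),A(266,150,.0495))
T=lambda c,r:(260+c/4,120+r/4)
print("tri foot",tri([(w,(319,117)),(t,T(346,314.5))]),"strip",tri([(w,(319,154)),(t,T(343.5,349.5))]))
o=ctrl.get_obs(); print(o["tool_pos"],o["orientation"],o["opening"])
E
```

```text
foot L,mid,R [0.5569 0.0264] [ 0.5549 -0.0279] [ 0.5529 -0.0823]
strip L,mid,R [0.5213 0.0746] [ 0.5175 -0.0262] [ 0.5139 -0.1271]
bar edges [ 0.5738 -0.0202] [ 0.5732 -0.0374] guide end edges [ 0.5943 -0.0116] [ 0.593  -0.0478]
lever [ 0.5925 -0.0152] [0.5284 0.02  ]
tri foot (array([ 0.5539, -0.0298,  0.0139]), [np.float64(0.002141752648545384), np.float64(0.0021417526485453813)]) strip (array([ 0.5179, -0.0273,  0.0064]), [np.float64(0.0010604785139102222), np.float64(0.0010604785139101992)])
[ 0.4927 -0.0283  0.2725] [-179.9778   -0.1632   -2.72  ] 0.08232787650962865
```

The foot needs to come out about 37 mm. I approach above the gap at (0.578,-0.024), yaw -2.1, offset 5 mm to +y.

```bash
python3 -c "
from h import *
print(rows((.578,-.0238,.15),-2.1),ctrl.get_obs()['tool_pos'])"
```

```text
[ 0.1063 -0.0106  0.1531 -0.0069] [ 0.49266536 -0.0282522   0.27251033]
```

Request:
send_rows --deltas '[[[0.025,-0.003,0.036],0],[[0.05,-0.006,0.072],0],[[0.075,-0.009,0.108],0],[[0.1,-0.0106,0.14],0],[[0.107,-0.0106,0.153],0]]' --gripper 1

```text
clock: 8.25
tool_pos: [0.5797, -0.0234, 0.1459]
orientation: [180.0, 0.1, -2.7]
force: [-0.4, 1.0, 0.7]
opening: 0.0877
gripper_force: 0.0
```

Request:
send_rows --deltas '[[[0,0,0],0],[[0,0,0],0],[[0,0,0],0],[[0,0,0],0],[[0,0,0],0]]'

```text
clock: 8.67
tool_pos: [0.5775, -0.0237, 0.1501]
orientation: [-180.0, -0.2, -2.6]
force: [0.1, 1.2, 0.1]
opening: 0.0877
gripper_force: 0.0
```

```bash
python3 -c "
from h import *
o=ctrl.get_obs();print(rows((.578,-.0238,.076),-2.1),o['tool_pos'],o['orientation'],o['opening'])
s=ctrl.snapshot('side');cv2.imwrite('pics/s4.png',cv2.resize(s['color'][140:340,220:420,::-1],(600,600),interpolation=2))
print(proj(s,(.5175,-.0262,0)),proj(s,(.555,-.028,.03)))
"
```

```text
[ 0.0007  0.0001  0.0926 -0.005 ] [ 0.57747811 -0.02370198  0.15007446] [-1.79950546e+02 -1.59889497e-01 -2.55054470e+00] 0.08769008152924117
[301.94434927 250.95490548] [311.23513533 251.48351058]
```

View pics/s4.png

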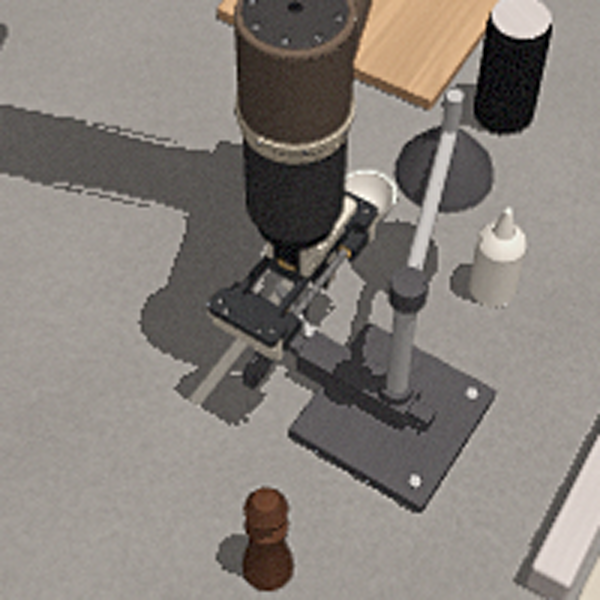

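In the side view the gripper is above the leg, the lamp is aside at crop (450,150), and all bystanders are standing. I descend slowly.

Request:
send_rows --deltas '[[[0.0005,0,0.02],-0.005],[[0.0005,0,0.04],-0.005],[[0.0005,0,0.06],-0.005],[[0.0005,0,0.08],-0.005],[[0.0005,0,0.0925],-0.005]]'

```text
clock: 9.13
tool_pos: [0.5772, -0.0239, 0.0736]
orientation: [-180.0, 0.0, -2.1]
force: [-0.5, -0.8, -0.1]
opening: 0.0878
gripper_force: 0.0
```

Request:
send_rows --deltas '[[[-0.003,0,0],0],[[-0.006,0,0],0],[[-0.009,0,0],0],[[-0.011,0,0],0],[[-0.013,0,0],0]]'

```text
clock: 9.55
tool_pos: [0.5693, -0.0232, 0.0758]
orientation: [-179.9, -0.3, -2.1]
force: [6.3, -1.6, -5.3]
opening: 0.0874
gripper_force: 3.0
```

```bash
python3 -c "
from h import *
o=ctrl.get_obs();print(o['tool_pos'],o['orientation'],o['opening'],o['force'],o['moment'])
w=ctrl.snapshot('wrist');save(w,'w5')
"
```

```text
[ 0.5692979  -0.0231515   0.07583831] [-179.93763051   -0.29509408   -2.07932065] 0.08738398949440936 [ 6.32829507 -1.62115258 -5.33220808] [-0.81736545 -2.1961057  -0.19156594]
```

View pics/w5.png

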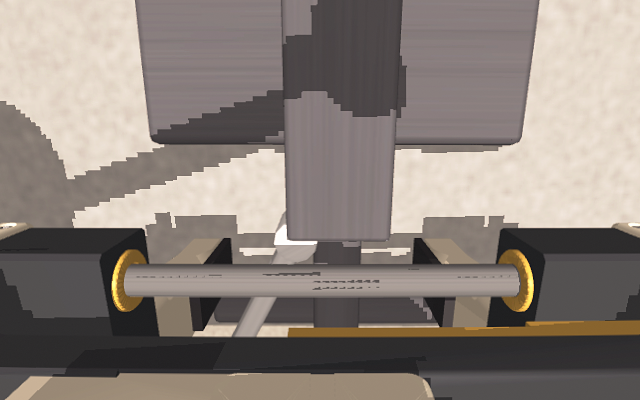

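The wrist view shows both fingers straddling the bar just off the guide end (row 240), with the lever inside the +y finger, and fx is about 6 N, so the foot is in contact. I pull out.

Request:
send_rows --deltas '[[[-0.006,0,0],0],[[-0.012,0,0],0],[[-0.018,0,0],0],[[-0.024,0,0],0],[[-0.03,0,0],0]]'

```text
clock: 10.02
tool_pos: [0.5457, -0.0222, 0.076]
orientation: [-179.9, -0.4, -2.1]
force: [6.4, -2.3, -6.1]
opening: 0.0877
gripper_force: 3.6
```

Request:
send_rows --deltas '[[[-0.004,0,0],0],[[-0.008,0,0],0],[[-0.011,0,0],0],[[-0.013,0,0],0],[[-0.013,0,0],0]]'

```text
clock: 10.43
tool_pos: [0.5353, -0.0217, 0.0761]
orientation: [-179.9, -0.4, -2.1]
force: [5.7, -1.5, -5.2]
opening: 0.0877
gripper_force: 3.4
```

```bash
python3 -c "
from h import *
o=ctrl.get_obs();print(o['clock'],o['tool_pos'],o['orientation'],o['opening'],o['force'],o['gripper_force'])
s=ctrl.snapshot('side');pickle.dump(s,open('s6.p','wb'))
c=cv2.resize(s['color'][215:295,250:350,::-1],None,fx=7,fy=7,interpolation=2);
for X in [(.5175+d*.0,-.0262,.001) for d in(0,)]+[(.5175-.0037*0+ -.0037*a/.1,-.0262-a,.001) for a in(.055,.1)]+[(.5155,-.081,.03),(.5155,-.081,.004)]:
    print(X,(proj(s,X)-[250,215])*7)
cv2.imwrite('pics/s6.png',c)
"
```

```text
10.4333 [ 0.53531748 -0.02174067  0.0761228 ] [-179.91219148   -0.35927093   -2.06767912] 0.08773579082074283 [ 5.69507261 -1.49917375 -5.24878723] 3.3632253168616444
(0.5175, -0.0262, 0.001) [363.55528767 250.55258556]
(0.515465, -0.0812, 0.001) [296.54549631 335.50631942]
(0.5137999999999999, -0.1262, 0.001) [239.66867701 407.62689227]
(0.5155, -0.081, 0.03) [294.14283745 302.51965577]
(0.5155, -0.081, 0.004) [296.56861487 331.88188615]
```

View pics/s6.png

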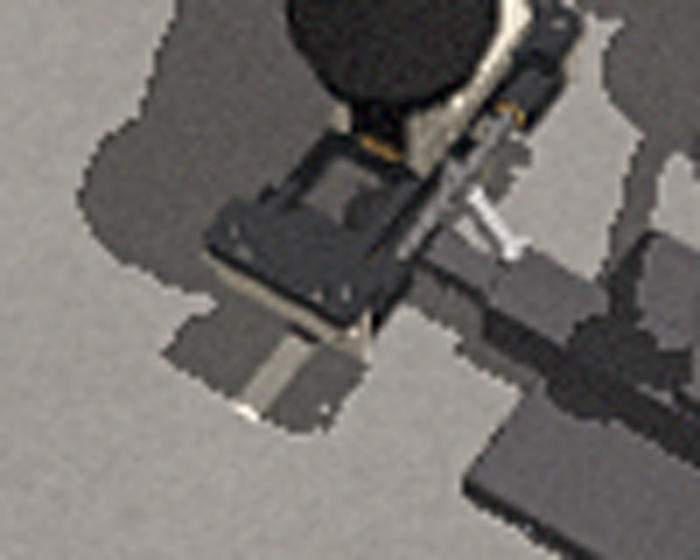

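The foot itself is hidden under the gripper here; the strip end at (245,408) matches its prediction at (240,408). I'll check the foot's inner edge numerically in the wrist picture.

```bash
python3 -c "
from h import *
np.set_printoptions(precision=1,suppress=True,linewidth=200)
w=ctrl.snapshot('wrist');o=ctrl.get_obs();print(o['clock'],o['tool_pos'])
for x in(.5255,.5235): print('inner top edge',x,[proj(w,(x-.037*d,-.0268+d,.03)) for d in(-.03,-.02,.015)])
g=w['color'].mean(2)
for c in(255,270,375,385,395,405): print(c,g[294:336:2,c].astype(int))
cv2.imwrite('pics/w7.png',cv2.resize(w['color'][230:345,180:460,::-1],(784,322),interpolation=2))
"
```

```text
10.5333 [ 0.5 -0.   0.1]
inner top edge 0.5255 [array([404.4, 291.6]), array([381.5, 293.1]), array([301.7, 298.3])]
inner top edge 0.5235 [array([404.3, 295.7]), array([381.5, 297.3]), array([302. , 302.4])]
255 [113  88  54  59  58  58  59  60  59  60  61  60  57  55  80 103 103 103 104 106 104]
270 [114  88  55  58  58  58  58  60  61  60  61  60  58  56  75 100 102 103 102 102 101]
375 [113  89  54  56  56  59  57  57  59  60  60  58  57  57  69 103 102  76  78  78  77]
385 [113  87  53  56  58  59  57  58  59  59  60  58  59  56  65 106 105  75  78  77  77]
395 [113  88  53  57  58  58  58  57  57  58  59  59  58  57  63 102 101  77  77  79  78]
405 [113  87  53  57  57  58  57  57  58  59  59  58  58  56  62 102 100  76  77  79  79]
```

View pics/w7.png

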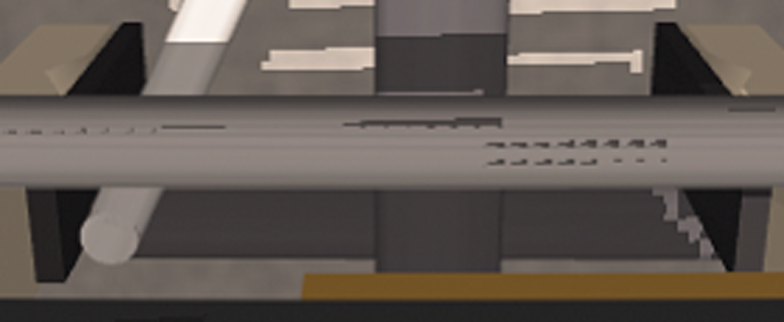

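The wrist crop shows the foot's dark crossbar between the fingers, its outer top edge at about full-image row 322, and the lever still open at left.

```bash
python3 -c "
from h import *
w=ctrl.snapshot('wrist');o=ctrl.get_obs();print(o['clock'],o['tool_pos'],o['force'],ray(w,(320,322)))
for c,r in((255,321.7),(330,322),(405,322.5)):
    print(atz(w,(c,r),.03))
"
```

```text
10.5833 [ 0.535374   -0.02169754  0.0761064 ] [ 5.59863355 -1.37905025 -3.58424701] (array([ 0.60304996, -0.02361098,  0.1685358 ]), array([-0.54527964,  0.02556988, -0.83786412]))
[0.51400266 0.00973733 0.03      ]
[ 0.5127364  -0.02385992  0.03      ]
[ 0.51125515 -0.0574752   0.03      ]
```

The foot centre is about 2 mm short of the strip's centre line. I nudge it out, hold, then squeeze.

Request:
send_rows --deltas '[[[-0.001,0,0],0],[[-0.002,0,0],0],[[-0.002,0,0],0],[[-0.002,0,0],0],[[-0.002,0,0],0]]'

```text
clock: 11.0
tool_pos: [0.534, -0.0216, 0.0761]
orientation: [-179.9, -0.4, -2.1]
force: [5.8, -1.4, -4.5]
opening: 0.0875
gripper_force: 3.5
```

Request:
send_rows --deltas '[[[0,0,0],0],[[0,0,0],0],[[0,0,0],0],[[0,0,0],0],[[0,0,0],0]]' --gripper 0

```text
clock: 11.42
tool_pos: [0.5351, -0.0204, 0.0768]
orientation: [-179.8, -0.5, -2.1]
force: [6.3, 5.1, 0.3]
opening: 0.0599
gripper_force: 3.5
```

Request:
send_rows --deltas '[[[0,0,0],0],[[0,0,0],0],[[0,0,0],0],[[0,0,0],0],[[0,0,0],0]]'

```text
clock: 11.83
tool_pos: [0.5341, -0.0224, 0.0767]
orientation: [-180.0, -0.4, -2.0]
force: [10.8, -16.3, 0.6]
opening: 0.0276
gripper_force: 30.9
```

Request:
send_rows --deltas '[[[0,0,0],0],[[0,0,0],0],[[0,0,0],0],[[0,0,0],0],[[0,0,0],0]]'

```text
clock: 12.25
tool_pos: [0.5341, -0.0225, 0.0767]
orientation: [-180.0, -0.4, -2.1]
force: [7.2, -8.8, 2.1]
opening: 0.0275
gripper_force: 30.7
```

```bash
python3 -c "
from h import *
w=ctrl.snapshot('wrist');save(w,'w8');o=ctrl.get_obs();print({k:o[k] for k in('clock','tool_pos','orientation','force','opening','gripper_force')})
g=w['color'].mean(2)
for c in(220,255,385,405):
    print(c,g[294:336:2,c].astype(int))
for c,r in((255,322),(405,322)): print(atz(w,(c,r),.03))
"
```

```text
{'clock': 12.3, 'tool_pos': array([ 0.53417813, -0.0225114 ,  0.07674426]), 'orientation': array([-179.96553978,   -0.38188477,   -2.05572341]), 'force': array([ 6.47059961, -7.75434444,  2.15033275]), 'opening': 0.027192135584549713, 'gripper_force': 30.743797409104445}
220 [73 73 73 73 73 73 73 73 73 73 73 73 58 41 41 40 39 85 83 82 83]
255 [123  96  70  71  71  71  72  66  37  27  26  27  27  27  27  25  23  85
  83  83  84]
385 [120  91  34  20  23  26  26  25  26  26  25  26  25  26  26  28  22  85
  83  83  83]
405 [73 73 73 73 73 73 73 73 72 73 73 73 74 73 81 83 83 83 83 83 83]
[0.51228597 0.00905576 0.03      ]
[ 0.50990871 -0.05847329  0.03      ]
```

The opening is 27.3 mm, which means the lever is shut, with a 30 N grip and the position held. I'm handing it in.

```bash
python3 -c "
from plant import ctrl
print(ctrl.close_job())"
```

```text
the job is handed in; nothing more can be done
None
```

I handed the job in with the lamp arm swung about 70° aside, the foot held within about 2 mm of the strip's centre line by my estimate, and the lever squeezed shut against the leg at about 30 N; the hand-in returned no verdict.

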